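Reset the stop fence of a slab-cutting board

TASK

First clear the tumbler off the cutting board: set it down gently, upright, on the round plaster bat. Then swing the fence's clamp lever open, slide the fence along its rail until its pointed tip lines up with the tip of the index pointer on the board's far edge, and swing the lever fully back so the fence is locked there. Do not push the tumbler with the fence, and leave the jar of brushes where it stands.

Things in the scene. Friction and masses are not known exactly. Their poses are not given: they have to be found in the camera images.
- jig: Slab-cutting board, fixed to the table: grey laminate 270 x 460 mm, 18 mm thick, with a steel rail bar 34 mm wide in aluminium guides (its top 38 mm above the table) running along the jig's y axis. Origin on the table under the rail's centreline at mid-length; the board spans x -60 to 210 mm and y -230 to 230 mm in this frame. Its yaw differs from start to start by up to about 0.15 rad.
- fence (a joint): Slide of the fence along the rail, m: 0 at its +y end (jig y 140 mm), growing to 0.30 towards jig -y. A dark steel saddle 62 x 72 mm over the rail, top 55 mm above the table, carries a wooden bar 20 mm wide, top 54 mm above the table, reaching across the board to jig x 155 mm. Starts in the +y part, has to go towards -y. Rubs with about 3 N when unlocked, stands fast (some 50 N) when clamped.
- fence_grip (a point): Grip point of the upright wooden handle on the fence bar, 95 mm above the table. The handle is a plate 50 mm along jig x, 16 mm thick along jig y, from 54 to 114 mm above the table; 55 mm in jig x from the rail. Axes parallel to the jig's.
- fence_tip (a point): End of the steel point at the far end of the fence bar, 179 mm in jig x from the rail's centreline and 30 mm above the table, on the fence's centreline. Axes parallel to the jig's.
- clamp (a joint): Clamp lever on top of the saddle, turning about a vertical pivot over the rail's centreline, rad: 0 fully locked (lever along jig +y), growing anticlockwise seen from above to 1.45 fully open (lever pointing to about jig -x, towards the robot). The clamp lets go beyond about 0.7 rad and stays where it is left. Up to about 10 N at the knob. Starts locked.
- clamp_knob (a point): Grip point of the upright black round knob at the end of the clamp lever, 85 mm from the pivot, 92 mm above the table. The knob is 22 mm in diameter, from 60 to 110 mm above the table; the lever bar under it is 16 mm wide, its top 67 mm above the table.
- index_tip (a point): Tip of the steel index pointer clipped on the far edge of the cutting board (clip 40 x 40 mm with a thumbscrew, and a pointed nose 24 mm long), 197 mm in jig x from the rail, 24 mm above the table, pointing at the rail; fixed, in the -y part of the board. Axes parallel to the jig's. The fence tip passes 18 mm in front of it.
- tumbler: Bisque-fired off-white clay tumbler, open at the top: 60 mm greatest diameter, 56 mm at the rim, 50 mm at the foot, 85 mm high, wall 5 mm, 0.2 kg, standing on the cutting board in the fence's way. Origin at the centre of its underside, z up its axis. (Two more such tumblers stand elsewhere on the table.)
- bat: Round plaster bat, a bare white disc 130 mm in diameter and 20 mm thick, fixed on the table on the robot's right. Origin at the centre of its underside; the tumbler stands on its top, 20 mm above the table.
- brush_jar: Grey jar 76 mm in diameter and 100 mm high with brushes standing up to about 225 mm, loose, on the robot's right beside the bat. Origin at the centre of its underside.

How it is judged:
By the outcome, as a careful person would: the job done as asked, in the order asked, and still so for the second after the job is handed in, with the robot touching nothing.
It also fails if it takes over 72 s, if anything falls off the work surface, if the arm or the gripper's body presses on something with over 40 N, if the wrist force passes 120 N, or if a joint passes its speed limit or range.

ROBOT

A 6-joint arm with a two-finger parallel gripper is mounted at the origin on the work surface. World frame = base frame: x ahead of the robot, y to its left, z up, the work surface at z = 0. Lengths are in m, angles in rad, forces in N, time in s.
With the tool pointing down it reaches from about 0.425 to 0.95 m from the base axis. Payload 3.5 kg.
Tool frame: the origin (TCP) lies between the finger pads; the fingertips stand 19 mm ahead of it and the grasp point (between the pads) is the TCP; z points along the fingers, y is the line along which they close (so a half turn about z gives the same grasp; the last joint's range is limited). The gripper opens to 85 mm and grips with 20 to 120 N. Pads are 22 mm wide; open, the fingers measure 114 mm over their backs; the gripper's body (76 mm by 85 mm) begins 54 mm behind the grasp point. The pads swing forward as they close: fully open they stand 13 mm farther back than shut.
Start: joints at [1.188, 0.286, 1.577, -0, 1.279, -0.15], TCP at [0.156, 0.657, 0.25] pointing down, gripper open.
Joint ranges: [-2.77, 2.77], [-0.9, 2.22], [0.21, 2.48], [-1.53, 4.67], [0.24, 2.81], [-2.84, 2.84]. Speed limits (rad/s): [2.79, 2.79, 3.14, 3.14, 3.14, 3.14].

INTERFACE

Orientations are given as a unit quaternion [x, y, z, w].
In Python, from plant import monitor, eyes, ctrl gives the robot as it stands.
- The arm moves only by the shell command python3 -m handwheel 'ROWS' [FORCE]. ROWS is JSON, a list of rows, each a list of 7 numbers: the shift along the tool's x, y, z in units of 40 cm (1.0 is 40 cm), then the turn, a rotation vector about the tool's x, y, z in units of pi rad (1.0 is pi rad), then the opening, from -1 (shut) to 1 (fully open). A call has 1 to 12 rows; each row is the pose to reach, as a shift and turn from the pose commanded when the call began, along the tool's axes at that moment, turning the shorter way round; what a row does not reach only later rows make up. A row lasts 1/8 s, in which the tool goes at most 62.5 mm and 10.7 degrees, less where a joint would pass 70% of its speed; a pose out of reach is approached as far as the arm can. A call with a number of a shift or a turn outside -1 to 1 is refused whole. A call with a gripper value outside its range is refused whole. The fingers move at their own pace and stop on an object; FORCE is the grip in N (left out, the last holds). Time passes only in rows, so rows that repeat a pose let the fingers close. It gives the time, the measured TCP pose, the force, the opening and the grip force at its end, in the units of the state.
- monitor.get_state(): the state, without advancing time (a new reading comes with each control period).
- eyes.read_camera(name): name is "scene" or "top"; returns the picture (400x640x3 uint8, red, green, blue); there is no depth.
- eyes.camera_params(name): a dict with "K" (3x3 intrinsics, pixels), "k1" (the pictures are not rectified: a ray, as slopes to the right and down, at radius r is drawn at 1 + k1 r^2 times it, then the intrinsics apply), "R" (3x3) and "t" (3): a world point X has camera coordinates R X + t. Camera axes: x right, y down, z forward; pixel columns grow to the right and rows downward; lengths in m; the calibration is good to about 2 mm. A picture is of the moment at which its call begins. camera_params takes no time and is no camera call.
- ctrl.sign_off(): hands the job in; it is judged then, once.
The state is a dict: "time": time; "qpos": joint angles; "dq": joint speeds; "joint_efforts": joint torques, N m; "eef_pos": TCP position; "tcp_rot": TCP orientation; "contact_force": force on the tool from outside, world axes, zero at the start; "wrist_torque": the same for the moment, N m; "opening": opening from 0.0 (shut) to 1.0 (fully open); "finger_force": force on a finger pad.
Only numpy, scipy, OpenCV 4.12 (cv2) and the standard library are available. Lean on these libraries where they do the work, as an engineer would, in place of code of your own. Each camera call takes 0.05 s, during which the arm holds its last target. There are 200 camera calls.

## Working session

There is one attempt and no reset: what is moved stays moved. The work goes in short steps, Python scripts to look and compute and a shell command to move; the robot and the scene stay as the last step left them, time stands still between calls to the robot, and variables do not carry over. Pictures are saved under pics/ and viewed, at most 13 in all, crops included, and the job is handed in when it is done.

```bash
ls; mkdir -p pics
python3 - <<'E'
from plant import monitor, eyes
import cv2
for n in ("scene","top"):
    im=eyes.read_camera(n); cv2.imwrite(f"pics/{n}0.png",im[:,:,::-1])
    p=eyes.camera_params(n); print(n,p)
print(monitor.get_state())
E
```

```text
pics
scene {'K': array([[424.6822755 ,   0.        , 319.90903723],
       [  0.        , 424.6822755 , 198.59026321],
       [  0.        ,   0.        ,   1.        ]]), 'k1': -0.07398899484734209, 'R': array([[ 0.25617103,  0.96657507, -0.01044196],
       [ 0.60283398, -0.16819456, -0.77993704],
       [-0.75562398,  0.19350251, -0.62577087]]), 't': array([-0.13914737, -0.28949359,  1.57807611])}
top {'K': array([[412.42338938,   0.        , 317.89677588],
       [  0.        , 412.42338938, 187.57873689],
       [  0.        ,   0.        ,   1.        ]]), 'k1': -0.09076729709135653, 'R': array([[ 0.01658999, -0.99957901,  0.02380303],
       [-0.99250053, -0.01934674, -0.12069965],
       [ 0.12110935, -0.02162211, -0.99240365]]), 't': array([-0.03505127,  0.62049408,  0.9593892 ])}
{'time': 0.1, 'qpos': array([ 1.18802453e+00,  2.87114050e-01,  1.57804361e+00, -5.17743500e-06,
        1.27860115e+00, -1.50015182e-01]), 'dq': array([ 8.17874310e-04, -9.25232872e-04, -4.30106587e-03, -2.88330047e-04,
        9.84202700e-05, -2.05369372e-04]), 'joint_efforts': array([ 4.71110652e-04, -4.07299483e+01, -2.93697542e+01, -1.13403255e-04,
        3.38366168e-03,  9.08207056e-07]), 'eef_pos': array([0.15546719, 0.6562781 , 0.24905376]), 'tcp_rot': array([ 1.16114972e-01,  9.93235189e-01, -1.04553072e-03, -2.82734836e-04]), 'contact_force': array([ 0.11138449,  0.14054174, -0.73348818]), 'wrist_torque': array([0.01829893, 0.04478737, 0.00587726]), 'finger_force': 0.0, 'opening': 0.9973060115384113}
```

View pics/scene0.png

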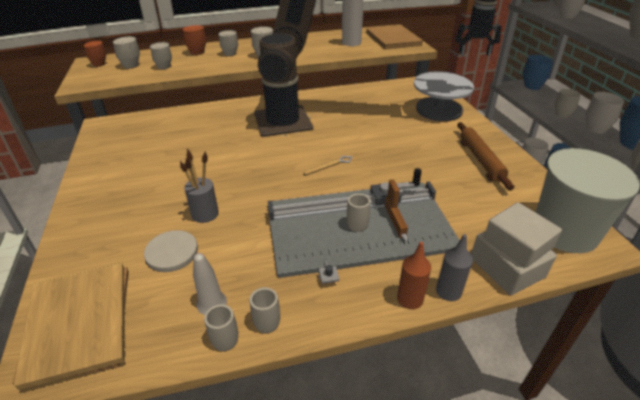

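View pics/top0.png

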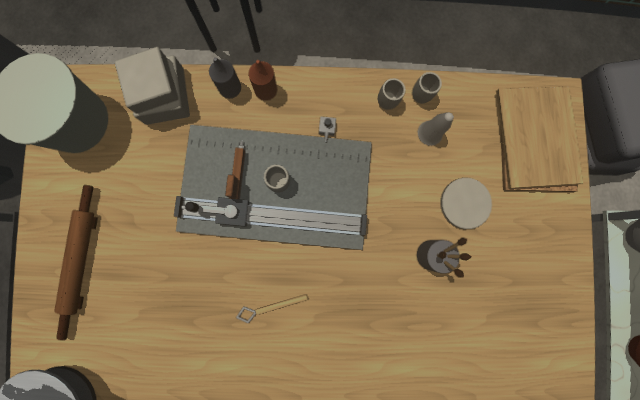

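The scene view shows the tumbler at about (358,212), the knob at (417,176), the index at (328,273), the bat at (171,250) and the jar at (202,200). In the top view the tumbler is at (276,178), the knob at (192,207), the index at (327,128), the bat at (466,203) and the jar at (440,256). I'll enlarge both views.

Run:
```python
import cv2
a=cv2.imread("pics/top0.png")[105:255,170:380]; cv2.imwrite("pics/topc.png",cv2.resize(a,None,fx=3.8,fy=3.8,interpolation=cv2.INTER_CUBIC))
a=cv2.imread("pics/scene0.png")[165:290,262:462]; cv2.imwrite("pics/scenec.png",cv2.resize(a,None,fx=4,fy=4,interpolation=cv2.INTER_CUBIC))
```

```text
(no output)
```

View pics/topc.png

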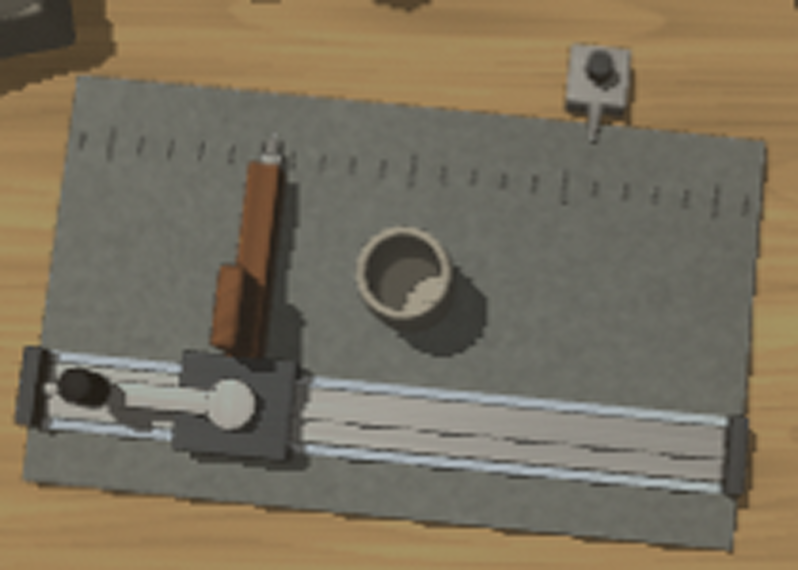

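View pics/scenec.png

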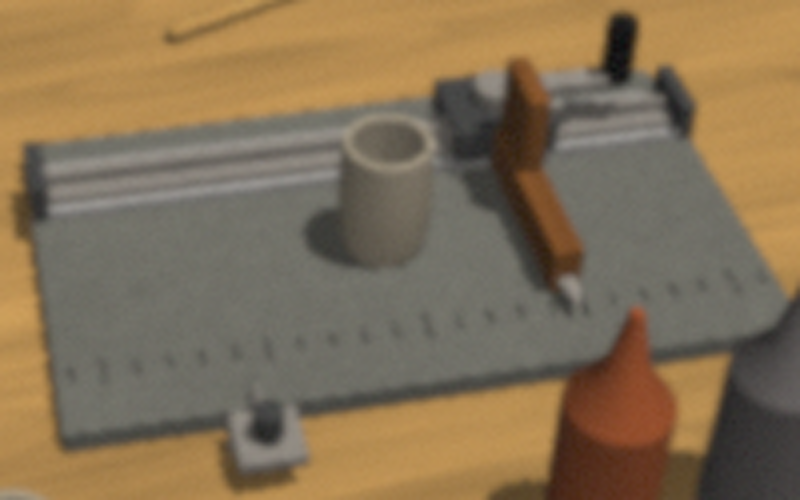

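The crops show the following positions. In the top crop:
- Board corners at (77,75), (766,140), (733,550) and (24,484).
- Index tip (595,142), fence tip (275,137), rim (405,273), knob top (79,383).

In the scene crop:
- Index tip (257,387), fence tip (574,312), rim (389,143), knob top (623,17).

```bash
cat > h.py <<'E'
import numpy as np, cv2
from plant import eyes
P={n:eyes.camera_params(n) for n in("scene","top")}
def ray(n,uv):
    p=P[n]; d=np.array([p["k1"],0,0,0,0])
    x=cv2.undistortPoints(np.array([[uv]],float),p["K"],d)[0,0]
    return -p["R"].T@p["t"], p["R"].T@np.r_[x,1]
def onz(n,uv,z):
    c,d=ray(n,uv); return c+d*(z-c[2])/d[2]
def tri(a,b):
    (c1,d1),(c2,d2)=ray("top",a),ray("scene",b)
    s=np.linalg.lstsq(np.c_[d1,-d2],c2-c1,rcond=None)[0]
    p,q=c1+s[0]*d1,c2+s[1]*d2
    return (p+q)/2, np.linalg.norm(p-q)
def proj(n,X):
    p=P[n]; return cv2.projectPoints(np.array([X],float),cv2.Rodrigues(p["R"])[0],p["t"],p["K"],np.array([p["k1"],0,0,0,0]))[0][0,0]
T=lambda x,y:(170+(x+.5)/3.8-.5,105+(y+.5)/3.8-.5)
S=lambda x,y:(262+(x+.5)/4-.5,165+(y+.5)/4-.5)
E
cat > m.py <<'E'
from h import *
np.set_printoptions(precision=4,suppress=True)
for n,a,b in [("index",(595,142),(257,387)),("ftip",(275,137),(574,312)),("rim",(405,273),(389,143)),("knobtop",(79,383),(623,17))]:
    X,e=tri(T(*a),S(*b)); print(n,X,"gap",round(e,4))
print("bat",*tri((466,203),(171,249)))
c=[onz("top",T(*q),.018) for q in[(77,75),(766,140),(733,550),(24,484)]]
J=np.array([[.21,.23],[.21,-.23],[-.06,-.23],[-.06,.23]]); W=np.array(c)[:,:2]
H=(J-J.mean(0)).T@(W-W.mean(0)); yaw=np.arctan2(H[0,1]-H[1,0],H[0,0]+H[1,1])
R=np.array([[np.cos(yaw),-np.sin(yaw)],[np.sin(yaw),np.cos(yaw)]]); o=W.mean(0)-R@J.mean(0)
print("yaw",yaw,"o",o,"res",W-(J@R.T+o))
tj=lambda X:R.T@(np.array(X)[:2]-o)
for n,q,z in[("index",(595,142),.024),("ftip",(275,137),.030),("rim",(405,273),.103),("knobtop",(79,383),.11)]:
    X=onz("top",T(*q),z); print(n,"top@z",X,"jig",tj(X))
for n,q,z in[("index",(257,387),.024),("ftip",(574,312),.030),("rim",(389,143),.103),("knobtop",(623,17),.11)]:
    X=onz("scene",S(*q),z); print(n,"scene@z",X,"jig",tj(X))
for n,z,t,s in[("bat",.02,(466,203),(171,249))]: print(n,onz("top",t,z),onz("scene",s,z))
print("jar",onz("top",(440,256),.1))
E
python3 m.py
```

```text
index [ 0.7394 -0.0403  0.0191] gap 0.0059
ftip [0.7364 0.1661 0.0236] gap 0.001
rim [0.6375 0.0741 0.0998] gap 0.003
knobtop [0.5669 0.2629 0.1118] gap 0.0031
bat [ 0.5924 -0.3976  0.0118] 0.0022718445878803857
yaw -0.07463039243974995 o [0.5507 0.0882] res [[ 0.0006 -0.0004]
 [-0.0001  0.0003]
 [ 0.0002  0.0011]
 [-0.0007 -0.0011]]
index top@z [ 0.7375 -0.043   0.024 ] jig [ 0.196  -0.1168]
ftip top@z [0.7351 0.1655 0.03  ] jig [0.1781 0.0909]
rim top@z [0.6366 0.0724 0.103 ] jig [ 0.0868 -0.0094]
knobtop top@z [0.5665 0.2619 0.11  ] jig [0.0028 0.1744]
index scene@z [ 0.7444 -0.0386  0.024 ] jig [ 0.2026 -0.112 ]
ftip scene@z [0.7421 0.1622 0.03  ] jig [0.1854 0.0881]
rim scene@z [0.6415 0.0742 0.103 ] jig [ 0.0915 -0.0072]
knobtop scene@z [0.5645 0.266  0.11  ] jig [0.0005 0.1783]
bat [ 0.5916 -0.3956  0.02  ] [ 0.6018 -0.3945  0.02  ]
jar [ 0.463  -0.3013  0.1   ]
```

Heights and jig x agree with the given values, so the measurements hold. I'll move halfway towards the tumbler and turn the tool to line up with the jig.

```bash
cat > w.py <<'E'
# w.py jx jy z : shift (tool units) from the present pose to a jig-frame point, with turn to tool y = jig y or x
import sys; from h import *; from plant import monitor
from scipy.spatial.transform import Rotation as Ro
def show(tx,ty,tz,world=False,yoff=0.):
    s=monitor.get_state(); R=Ro.from_quat(s["tcp_rot"]).as_matrix()
    y=-0.0746; o=np.array([.5507,.0882])
    X=np.array([tx,ty]) if world else o+np.array([[np.cos(y),-np.sin(y)],[np.sin(y),np.cos(y)]])@[tx,ty]
    d=R.T@(np.r_[X,tz]-s["eef_pos"])/.4
    Rt=Ro.from_euler("z",y+yoff).as_matrix()@np.diag([-1,1,-1.]); r=Ro.from_matrix(R.T@Rt).as_rotvec()/np.pi
    print("t",round(s["time"],2),"pos",s["eef_pos"].round(4),"j6",s["qpos"][5].round(2),"open",round(s["opening"],3),"F",s["contact_force"].round(1),"grip",round(s["finger_force"],1))
    print("  shift",d.round(4),"turn",r.round(4))
a=sys.argv[1:]; show(*map(float,a[:3]),world="w" in a,yoff=-np.pi/2 if "x" in a else 0.)
E
python3 -m handwheel '[[-0.75,-0.57,0,0,0,-0.05,1],[-0.75,-0.57,0,0,0,-0.05,1],[-0.75,-0.57,0,0,0,-0.05,1],[-0.75,-0.57,0,0,0,-0.05,1],[-0.75,-0.57,0,0,0,-0.05,1],[-0.75,-0.57,0,0,0,-0.05,1],[-0.75,-0.57,0,0,0,-0.05,1],[-0.75,-0.57,0,0,0,-0.05,1],[-0.75,-0.57,0,0,0,-0.05,1]]'
python3 w.py .637 .073 .15 w
```

```text
time: 1.23
eef_pos: [0.394, 0.3667, 0.2501]
tcp_rot: [0.037, 0.999, -0.0, -0.0]
contact_force: [0.8, 0.7, 0.2]
opening: 1.003
finger_force: 0.0
t 1.23 pos [0.394  0.3667 0.2501] j6 -0.94 open 1.003 F [0.8 0.7 0.2] grip 0.0
  shift [-0.6601 -0.6873  0.2498] turn [-0.     -0.0002  0.0002]
```

```bash
python3 -m handwheel '[[-0.66,-0.687,0.1,0,0,0,1],[-0.66,-0.687,0.1,0,0,0,1],[-0.66,-0.687,0.1,0,0,0,1],[-0.66,-0.687,0.1,0,0,0,1],[-0.66,-0.687,0.1,0,0,0,1],[-0.66,-0.687,0.1,0,0,0,1],[-0.66,-0.687,0.1,0,0,0,1],[-0.66,-0.687,0.1,0,0,0,1],[-0.66,-0.687,0.1,0,0,0,1],[-0.66,-0.687,0.1,0,0,0,1]]'
python3 w.py .637 .073 .073 w
```

```text
time: 2.48
eef_pos: [0.6368, 0.0735, 0.2107]
tcp_rot: [0.037, 0.999, 0.0, 0.0]
contact_force: [-0.2, 0.4, 0.3]
opening: 0.998
finger_force: 0.0
t 2.48 pos [0.6368 0.0735 0.2107] j6 -1.54 open 0.998 F [-0.2  0.4  0.3] grip 0.0
  shift [-0.0004 -0.0011  0.3443] turn [0.     0.0001 0.0004]
```

```bash
python3 -m handwheel '[[0,0,0.12,0,0,0,1],[0,0,0.24,0,0,0,1],[0,0,0.30,0,0,0,1],[0,0,0.342,0,0,0,1],[0,0,0.342,0,0,0,1],[0,0,0.342,0,0,0,-1],[0,0,0.342,0,0,0,-1],[0,0,0.342,0,0,0,-1],[0,0,0.342,0,0,0,-1],[0,0,0.342,0,0,0,-1],[0,0,0.342,0,0,0,-1],[0,0,0.342,0,0,0,-1]]' 30
python3 w.py .637 .073 .25 w
```

```text
time: 3.98
eef_pos: [0.6391, 0.0719, 0.076]
tcp_rot: [0.038, 0.999, 0.0, 0.002]
contact_force: [-0.6, 1.8, 6.5]
opening: 0.689
finger_force: 33.3
t 3.98 pos [0.6391 0.0719 0.076 ] j6 -1.54 open 0.689 F [-0.6  1.8  6.5] grip 33.3
  shift [ 0.0036  0.0025 -0.4349] turn [ 0.0002  0.0014 -0.0004]
```

```bash
python3 -m handwheel '[[0,0,-0.03,0,0,0,-1],[0,0,-0.1,0,0,0,-1],[0,0,-0.2,0,0,0,-1],[0,0,-0.32,0,0,0,-1],[0,0,-0.44,0,0,0,-1],[0,0,-0.5,0,0,0,-1],[0,0,-0.5,0,0,0,-1],[0,0,-0.5,0,0,0,-1]]'
python3 - <<'E'
import cv2,numpy as np
from plant import eyes
a=eyes.read_camera("scene")[:,:,::-1]; cv2.imwrite("pics/s1.png",a)
b=eyes.read_camera("top")[:,:,::-1]; cv2.imwrite("pics/t1.png",b)
c=cv2.resize(a[0:240,140:440],None,fx=1.66,fy=1.66,interpolation=2)
d=cv2.resize(b[170:290,380:520],None,fx=2.1,fy=2.1,interpolation=2)
o=np.zeros((400,800,3),np.uint8); o[:398,:498]=c[:398,:498]; o[:d.shape[0],500:500+d.shape[1]]=d[:,:300]; 
cv2.imwrite("pics/m1.png",o)
E
python3 w.py .592 -.396 .2 w
```

```text
time: 4.97
eef_pos: [0.6363, 0.0717, 0.2711]
tcp_rot: [0.038, 0.999, -0.0, -0.002]
contact_force: [-0.8, 0.4, -2.8]
opening: 0.692
finger_force: 33.2
t 5.08 pos [0.6362 0.0717 0.2705] j6 -1.54 open 0.685 F [-0.1  0.9 -2.6] grip 33.2
  shift [ 0.0208 -1.1743  0.1766] turn [-0.0001 -0.0016 -0.0004]
```

View pics/m1.png

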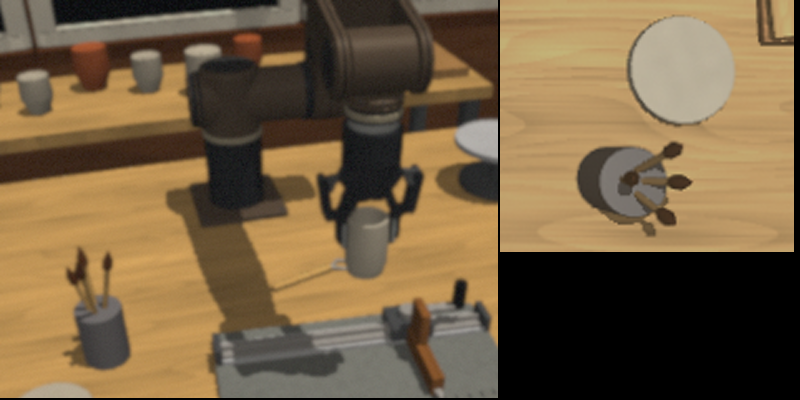

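The tumbler is held upright. Brush tips in the top view are at (463,241), (466,257) and (459,273). The bat centre is at (466,203). The wrist housing sits about 0.2 m above the TCP, so it clears the brushes.

Run:
```python
from h import *
for q in [(463,241),(466,257),(459,273),(437,255)]: print(onz("top",q,.21).round(3),onz("top",q,.1).round(3))
# bat ellipse fit from both views (white disc)
for n,f,roi in(("top","pics/top0.png",(160,245,425,505)),("scene","pics/scene0.png",(228,275,138,205))):
    a=cv2.imread(f)[roi[0]:roi[1],roi[2]:roi[3]]; h=cv2.cvtColor(a,cv2.COLOR_BGR2HSV)
    m=((h[:,:,1]<60)&(h[:,:,2]>90)).astype(np.uint8); 
    c=max(cv2.findContours(m,0,1)[0],key=cv2.contourArea); e=cv2.fitEllipse(c); u=(e[0][0]+roi[2],e[0][1]+roi[0])
    print(n,u,e[1],onz(n,u,.02).round(4))
```

```text
[ 0.498 -0.314  0.21 ] [ 0.497 -0.355  0.1  ]
[ 0.466 -0.319  0.21 ] [ 0.461 -0.362  0.1  ]
[ 0.434 -0.304  0.21 ] [ 0.425 -0.345  0.1  ]
[ 0.469 -0.26   0.21 ] [ 0.465 -0.294  0.1  ]
top (466.22618865966797, 202.86983489990234) (48.0122184753418, 50.58146667480469) [ 0.5919 -0.3962  0.02  ]
scene (174.4448013305664, 253.3858757019043) (41.6552619934082, 60.03673553466797) [ 0.6195 -0.3861  0.02  ]
```

```bash
python3 -m handwheel '[[0,-0.06,0,0,0,0,-1],[0,-0.18,0,0,0,0,-1],[0,-0.3,0,0,0,0,-1],[0.01,-0.42,0,0,0,0,-1],[0.01,-0.54,0,0,0,0,-1],[0.01,-0.66,0,0,0,0,-1],[0.01,-0.78,0,0,0,0,-1],[0.02,-0.88,0,0,0,0,-1],[0.02,-0.95,0,0,0,0,-1],[0.02,-1.0,0,0,0,0,-1]]'
python3 w.py .593 -.396 .12 w
```

```text
time: 6.32
eef_pos: [0.5989, -0.3274, 0.2723]
tcp_rot: [0.038, 0.999, 0.001, -0.001]
contact_force: [-0.2, -0.7, -1.7]
opening: 0.69
finger_force: 33.3
t 6.33 pos [ 0.5989 -0.3274  0.2723] j6 -2.14 open 0.69 F [-0.2 -0.7 -1.7] grip 33.3
  shift [ 0.0011 -0.1726  0.3804] turn [ 0.0004 -0.0005 -0.0005]
```

```bash
python3 -m handwheel '[[0,-0.1,0,0,0,0,-1],[0,-0.165,0.03,0,0,0,-1],[0,-0.172,0.1,0,0,0,-1],[0,-0.172,0.2,0,0,0,-1],[0,-0.172,0.3,0,0,0,-1],[0,-0.172,0.38,0,0,0,-1],[0,-0.172,0.43,0,0,0,-1],[0,-0.172,0.455,0,0,0,-1],[0,-0.172,0.465,0,0,0,-1],[0,-0.172,0.465,0,0,0,-1]]'
python3 w.py .593 -.396 .078 w
```

```text
time: 7.58
eef_pos: [0.5946, -0.3956, 0.0887]
tcp_rot: [0.038, 0.999, -0.001, 0.001]
contact_force: [-0.0, 0.2, -3.0]
opening: 0.689
finger_force: 33.3
t 7.58 pos [ 0.5946 -0.3956  0.0887] j6 -2.22 open 0.689 F [-0.   0.2 -3. ] grip 33.3
  shift [ 0.0039 -0.0014  0.0267] turn [-0.0004  0.0005 -0.0003]
```

```bash
python3 -m handwheel '[[0,0,0.005,0,0,0,-1],[0,0,0.01,0,0,0,-1],[0,0,0.014,0,0,0,-1],[0,0,0.018,0,0,0,-1],[0,0,0.018,0,0,0,-1]]'
```

```text
time: 8.2
eef_pos: [0.5939, -0.395, 0.08]
tcp_rot: [0.038, 0.999, 0.0, -0.0]
contact_force: [-0.2, 0.5, -2.3]
opening: 0.687
finger_force: 33.3
```

```bash
python3 -m handwheel '[[0,0,0.003,0,0,0,-1],[0,0,0.005,0,0,0,-1],[0,0,0.005,0,0,0,-1]]'
```

```text
time: 8.57
eef_pos: [0.594, -0.3951, 0.0783]
tcp_rot: [0.038, 0.999, 0.0, 0.0]
contact_force: [-0.5, -0.8, -2.1]
opening: 0.689
finger_force: 33.3
```

```bash
python3 -m handwheel '[[0,0,0.003,0,0,0,-1],[0,0,0.005,0,0,0,-1],[0,0,0.005,0,0,0,-1]]'
```

```text
time: 8.95
eef_pos: [0.5943, -0.3953, 0.0782]
tcp_rot: [0.038, 0.999, -0.0, 0.0]
contact_force: [-2.2, 2.6, 4.8]
opening: 0.689
finger_force: 34.0
```

It has touched down, so I'll release slowly and rise.

```bash
python3 -m handwheel '[[0,0,0,0,0,0,0.45],[0,0,0,0,0,0,0.6],[0,0,0,0,0,0,0.8],[0,0,0,0,0,0,1],[0,0,0,0,0,0,1],[0,0,0,0,0,0,1],[0,0,-0.06,0,0,0,1],[0,0,-0.2,0,0,0,1],[0,0,-0.34,0,0,0,1],[0,0,-0.45,0,0,0,1],[0,0,-0.45,0,0,0,1],[0,0,-0.45,0,0,0,1]]'
python3 - <<'E'
import cv2,numpy as np
from plant import eyes
a=eyes.read_camera("scene")[:,:,::-1]; b=eyes.read_camera("top")[:,:,::-1]
cv2.imwrite("pics/s2.png",a);cv2.imwrite("pics/t2.png",b)
c=cv2.resize(a[130:290,110:240],None,fx=3,fy=3,interpolation=2); d=cv2.resize(b[160:290,390:520],None,fx=3,fy=3,interpolation=2)
o=np.zeros((480,790,3),np.uint8); o[:,:390]=c; o[:390,400:790]=d; cv2.imwrite("pics/m2.png",o)
E
python3 w.py 0 .176 .2 x
```

```text
time: 10.45
eef_pos: [0.5939, -0.3949, 0.2569]
tcp_rot: [0.038, 0.999, -0.0, 0.0]
contact_force: [0.4, -0.1, -1.0]
opening: 0.998
finger_force: 0.0
t 10.55 pos [ 0.5933 -0.3945  0.2542] j6 -2.22 open 1.0 F [ 0.1  1.1 -1.3] grip 0.0
  shift [0.1975 1.6349 0.1397] turn [-2.000e-04 -1.300e-03  4.996e-01]
```

View pics/m2.png

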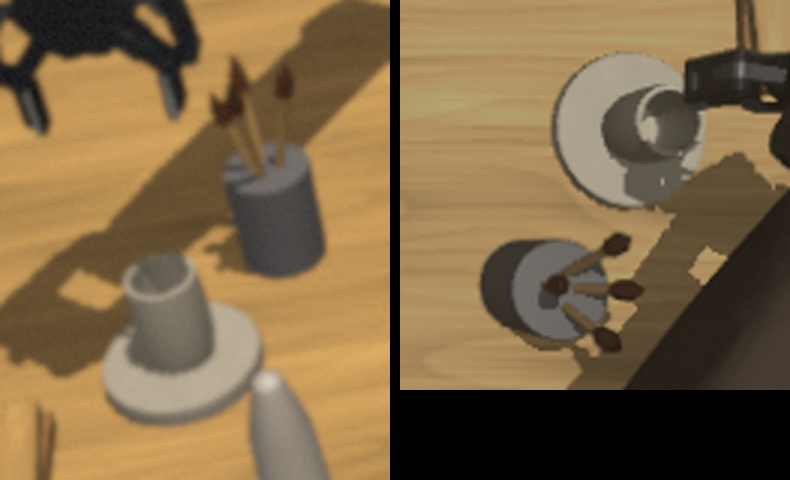

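The tumbler stands upright on the bat, with its rim at about (160,275) in the left panel. The jar is untouched. Next I'll head for the knob, turning the tool a quarter turn.

```bash
python3 -m handwheel '[[0.02,0.15,0,0,0,0.05,1],[0.1,0.85,0,0,0,0.5,1],[0.1,0.85,0,0,0,0.5,1],[0.1,0.85,0,0,0,0.5,1],[0.1,0.85,0,0,0,0.5,1],[0.1,0.85,0,0,0,0.5,1],[0.1,0.85,0,0,0,0.5,1],[0.1,0.85,0,0,0,0.5,1],[0.1,0.85,0,0,0,0.5,1],[0.1,0.85,0,0,0,0.5,1],[0.1,0.85,0,0,0,0.5,1]]'
python3 w.py 0.001 .1755 .2 x
```

```text
time: 11.92
eef_pos: [0.5794, -0.053, 0.2552]
tcp_rot: [0.733, 0.68, -0.001, -0.001]
contact_force: [0.8, -0.0, -0.4]
opening: 0.997
finger_force: 0.0
t 11.93 pos [ 0.5794 -0.053   0.2552] j6 -0.19 open 0.997 F [ 0.8 -0.  -0.4] grip 0.0
  shift [ 0.7854 -0.0949  0.1386] turn [-0.0006 -0.0001  0.0001]
```

```bash
python3 -m handwheel '[[0.785,-0.095,0.135,0,0,0,1],[0.785,-0.095,0.135,0,0,0,1],[0.785,-0.095,0.135,0,0,0,1],[0.785,-0.095,0.135,0,0,0,1],[0.785,-0.095,0.135,0,0,0,1],[0.785,-0.095,0.135,0,0,0,1],[0.785,-0.095,0.135,0,0,0,1],[0.785,-0.095,0.135,0,0,0,1]]'
python3 w.py 0.001 .1755 .092 x
```

```text
time: 12.92
eef_pos: [0.5662, 0.2615, 0.2026]
tcp_rot: [0.734, 0.679, 0.0, 0.0]
contact_force: [-0.1, -0.4, 0.2]
opening: 1.001
finger_force: 0.0
t 12.93 pos [0.5662 0.2615 0.2026] j6 0.35 open 1.001 F [-0.1 -0.4  0.2] grip 0.0
  shift [ 0.0038 -0.004   0.2765] turn [ 0.0002  0.0001 -0.0008]
```

```bash
python3 -m handwheel '[[0.004,-0.004,0.12,0,0,0,1],[0.004,-0.004,0.22,0,0,0,1],[0.004,-0.004,0.272,0,0,0,1],[0.004,-0.004,0.272,0,0,0,1],[0.004,-0.004,0.272,0,0,0,-1],[0.004,-0.004,0.272,0,0,0,-1],[0.004,-0.004,0.272,0,0,0,-1],[0.004,-0.004,0.272,0,0,0,-1],[0.004,-0.004,0.272,0,0,0,-1],[0.004,-0.004,0.272,0,0,0,-1],[0.004,-0.004,0.272,0,0,0,-1],[0.004,-0.004,0.272,0,0,0,-1]]' 40
python3 w.py 0.001 .1755 .092 x
```

```text
time: 14.42
eef_pos: [0.5655, 0.265, 0.0949]
tcp_rot: [0.733, 0.68, 0.002, 0.001]
contact_force: [2.0, -0.7, 5.8]
opening: 0.245
finger_force: 39.6
t 14.43 pos [0.5655 0.265  0.0949] j6 0.35 open 0.245 F [ 2.  -0.7  5.8] grip 39.6
  shift [-0.0047 -0.0014  0.0072] turn [ 0.001  -0.0004 -0.0003]
```

The knob is gripped at about 21 mm opening. Now I'll swing the lever open along its arc.

```bash
python3 -m handwheel '[[-0.0024,-0.032,0,0,0,-0.048,-1],[-0.0095,-0.063,0,0,0,-0.095,-1],[-0.021,-0.092,0,0,0,-0.143,-1],[-0.037,-0.12,0,0,0,-0.191,-1],[-0.057,-0.145,0,0,0,-0.239,-1],[-0.08,-0.1665,0,0,0,-0.286,-1],[-0.107,-0.184,0,0,0,-0.334,-1],[-0.1355,-0.198,0,0,0,-0.382,-1],[-0.156,-0.205,0,0,0,-0.414,-1],[-0.176,-0.209,0,0,0,-0.446,-1],[-0.187,-0.211,0,0,0,-0.46,-1],[-0.187,-0.211,0,0,0,-0.46,-1]]'
python3 w.py -.0844 .101 .092
```

```text
time: 15.92
eef_pos: [0.4774, 0.1962, 0.0946]
tcp_rot: [0.101, 0.995, 0.001, 0.004]
contact_force: [8.9, -1.1, -0.5]
opening: 0.241
finger_force: 39.6
t 15.93 pos [0.4774 0.1962 0.0946] j6 -1.17 open 0.241 F [ 8.9 -1.1 -0.5] grip 39.6
  shift [ 0.0077 -0.004   0.0065] turn [ 0.0006  0.0025 -0.0408]
```

```bash
python3 -m handwheel '[[0,0,0,0,0,0,0],[0,0,0,0,0,0,0.6],[0,0,0,0,0,0,1],[0,0,0,0,0,0,1],[0,0,-0.1,0,0,0,1],[0,0,-0.22,0,0,0,1],[0,0,-0.27,0,0,0,1],[0,0,-0.27,0,0,0,1],[0,0,-0.27,0,0,0,1]]'
python3 - <<'E'
import cv2,numpy as np
from plant import eyes
a=eyes.read_camera("scene")[:,:,::-1]; cv2.imwrite("pics/s3.png",a)
b=eyes.read_camera("top")[:,:,::-1]; cv2.imwrite("pics/t3.png",b)
cv2.imwrite("pics/m3.png",np.hstack([cv2.resize(a[140:270,330:462],None,fx=3,fy=3,interpolation=2),cv2.resize(b[120:250,170:302],None,fx=3,fy=3,interpolation=2)]))
E
python3 w.py .055 .0905 .2
```

```text
time: 17.05
eef_pos: [0.4735, 0.1963, 0.2]
tcp_rot: [0.101, 0.995, -0.0, -0.001]
contact_force: [0.1, -0.2, 0.3]
opening: 0.999
finger_force: 0.0
t 17.15 pos [0.4733 0.1962 0.1995] j6 -1.17 open 1.0 F [ 0.7 -0.   0.1] grip 0.0
  shift [-0.3513  0.0159 -0.0024] turn [-0.0004 -0.0011 -0.0404]
```

View pics/m3.png

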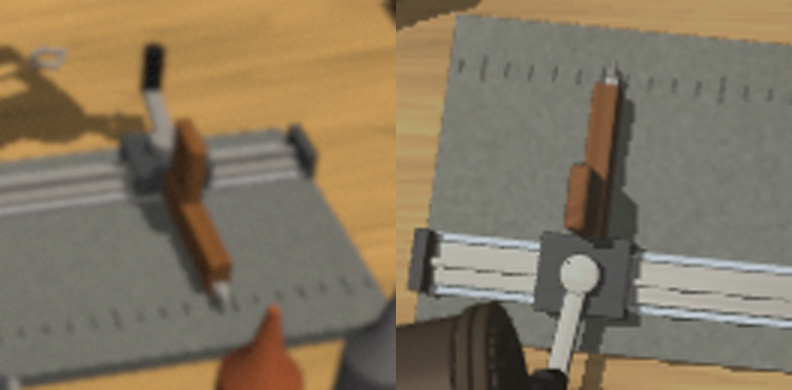

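The lever is open and points towards the robot. The handle top is at about (577,196) in the right panel. I'll move over the handle.

```bash
python3 -m handwheel '[[-0.12,0.005,0,0,0,-0.02,1],[-0.25,0.01,0,0,0,-0.04,1],[-0.351,0.016,0,0,0,-0.04,1],[-0.351,0.016,0,0,0,-0.04,1],[-0.351,0.016,0,0,0,-0.04,1],[-0.351,0.016,0,0,0,-0.04,1]]'
python3 w.py .055 .0905 .095
python3 - <<'E'
from h import *
X=onz("top",(230.3,185.2),.114); print(X, "expected",.6123,.1743)
E
```

```text
time: 17.9
eef_pos: [0.612, 0.175, 0.2009]
tcp_rot: [0.038, 0.999, -0.0, -0.001]
contact_force: [-0.3, -0.1, -0.2]
opening: 1.005
finger_force: 0.0
t 17.9 pos [0.612  0.175  0.2009] j6 -1.38 open 1.005 F [-0.3 -0.1 -0.2] grip 0.0
  shift [-0.0014 -0.0014  0.2648] turn [-0.0001 -0.0005 -0.0002]
[0.61328786 0.17343734 0.114     ] expected 0.6123 0.1743
```

```bash
python3 -m handwheel '[[0,-0.001,0.12,0,0,0,1],[0,-0.001,0.21,0,0,0,1],[0,-0.001,0.262,0,0,0,1],[0,-0.001,0.262,0,0,0,1],[0,-0.001,0.262,0,0,0,-1],[0,-0.001,0.262,0,0,0,-1],[0,-0.001,0.262,0,0,0,-1],[0,-0.001,0.262,0,0,0,-1],[0,-0.001,0.262,0,0,0,-1],[0,-0.001,0.262,0,0,0,-1],[0,-0.001,0.262,0,0,0,-1],[0,-0.001,0.262,0,0,0,-1]]' 50
python3 w.py .055 -.1175 .095
```

```text
time: 19.4
eef_pos: [0.6137, 0.1744, 0.0977]
tcp_rot: [0.038, 0.999, 0.0, 0.001]
contact_force: [-1.2, 0.3, 5.4]
opening: 0.185
finger_force: 50.8
t 19.4 pos [0.6137 0.1744 0.0977] j6 -1.38 open 0.185 F [-1.2  0.3  5.4] grip 50.8
  shift [ 0.0028 -0.5205  0.0064] turn [ 0.0002  0.0003 -0.0004]
```

```bash
python3 -m handwheel '[[0,-0.03,0,0,0,0,-1],[0,-0.09,0,0,0,0,-1],[0,-0.16,0,0,0,0,-1],[0,-0.23,0,0,0,0,-1],[0,-0.3,0,0,0,0,-1],[0,-0.37,0,0,0,0,-1],[0,-0.43,0,0,0,0,-1],[0,-0.47,0,0,0,0,-1],[0,-0.49,0,0,0,0,-1],[0,-0.5,0,0,0,0,-1],[0,-0.5,0,0,0,0,-1],[0,-0.5,0,0,0,0,-1]]'
python3 - <<'E'
import cv2,numpy as np
from plant import eyes
a=eyes.read_camera("scene")[:,:,::-1]; cv2.imwrite("pics/s4.png",a)
b=eyes.read_camera("top")[:,:,::-1]; cv2.imwrite("pics/t4.png",b)
cv2.imwrite("pics/m4.png",np.hstack([cv2.resize(a[230:290,300:350],None,fx=8,fy=8,interpolation=2),cv2.resize(b[110:170,300:350],None,fx=8,fy=8,interpolation=2)]))
E
python3 w.py .055 -.1175 .095
```

```text
time: 20.9
eef_pos: [0.5981, -0.0261, 0.0976]
tcp_rot: [0.038, 0.999, -0.0, -0.0]
contact_force: [-3.5, -1.8, 6.5]
opening: 0.177
finger_force: 51.1
t 21.0 pos [ 0.5981 -0.0261  0.0976] j6 -1.71 open 0.18 F [-3.4 -1.2  7.3] grip 51.1
  shift [ 0.0019 -0.0177  0.0065] turn [-0.0003 -0.     -0.0004]
```

View pics/m4.png

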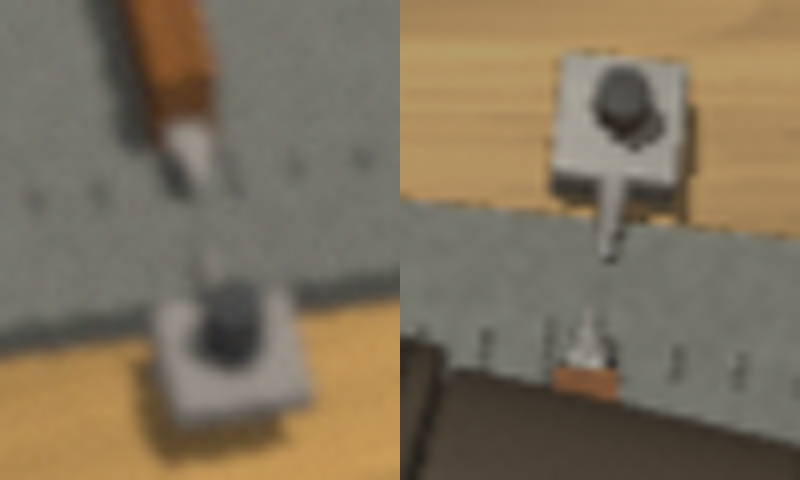

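In the right (top) panel the index tip is at (607,260) and the fence tip at (588,308). In the left (scene) panel they are at (206,250) and (204,193).

Run:
```python
from h import *
y=-.0746;R=np.array([[np.cos(y),-np.sin(y)],[np.sin(y),np.cos(y)]]);o=np.array([.5507,.0882])
t=lambda x,y:(300+(x-400+.5)/8-.5,110+(y+.5)/8-.5); s=lambda x,y:(300+(x+.5)/8-.5,230+(y+.5)/8-.5)
for n,a,z in(("top",t(607,260),.024),("top",t(588,308),.03),("scene",s(206,250),.024),("scene",s(204,193),.03)):
    print(n,(R.T@(onz(n,a,z)[:2]-o)).round(4))
for n in("top","scene"):   # predicted px for tip at dy offsets
    for jy in(-.11,-.117):
        print(n,jy,proj(n,np.r_[o+R@[.179,jy],.03]).round(2),proj(n,np.r_[o+R@[.197,jy],.024]).round(2))
```

```text
top [ 0.1957 -0.115 ]
top [ 0.1786 -0.1104]
scene [ 0.2006 -0.113 ]
scene [ 0.1836 -0.1102]
top -0.11 [322.94 147.88] [323.49 141.35]
top -0.117 [325.76 148.15] [326.29 141.62]
scene -0.11 [324.78 252.3 ] [326.26 259.51]
scene -0.117 [321.88 252.72] [323.33 259.93]
```

Run:
```python
from h import *
y=-.0746;R=np.array([[np.cos(y),-np.sin(y)],[np.sin(y),np.cos(y)]]);o=np.array([.5507,.0882])
g={n:cv2.cvtColor(cv2.imread(f"pics/{f}4.png"),cv2.COLOR_BGR2GRAY).astype(float) for n,f in(("top","t"),("scene","s"))}
for n,rows,c0,c1,z in(("top",range(134,143),320,332,.024),("top",range(147,155),317,330,.03),("scene",range(258,265),319,332,.024),("scene",range(245,255),318,330,.03)):
    for r in rows:
        v=g[n][r,c0:c1]; w=v-np.median(v); w[w<10]=0
        if w.sum()>15:
            u=(w*np.arange(c0,c1)).sum()/w.sum(); print(n,r,round(u,2),(R.T@(onz(n,(u,r),z)[:2]-o)).round(4), v.astype(int))
```

```text
top 134 326.01 [ 0.2163 -0.1146] [ 68  65  62  59  77 119 139 120  77  54  54  56]
top 135 324.84 [ 0.2135 -0.1119] [106  78  78  77  82 120 133 108  78  71  66  64]
top 136 323.06 [ 0.2105 -0.1077] [114 125 135 135 106 118 130  98  75  78  77  77]
top 137 323.81 [ 0.2081 -0.1098] [114 116 125 125 103 123 127  87  68  78  72 115]
top 140 325.0 [ 0.2008 -0.1134] [114 115 115 115 113 132 101  93 115 118 118 114]
top 141 325.0 [ 0.1983 -0.1137] [113 113 113 114 113 130 102  97 113 115 114 112]
top 151 322.68 [ 0.1711 -0.1101] [120  98 103 114 102 126 139 112 105 116 117 116 114]
top 152 323.0 [ 0.1687 -0.1111] [115  89  99 117 106 123 137 118  86  91 110 114 114]
top 153 322.51 [ 0.1661 -0.1101] [114  94 105 111 121 133 134 121  98  77  98 114 114]
top 154 322.36 [ 0.1635 -0.11  ] [108  90 106 112 145 148 133 139 108  74 101 114 113]
scene 245 326.69 [ 0.1559 -0.1008] [ 53  60  76  92 106 112 110 102  96 102 111 118]
scene 246 323.06 [ 0.1575 -0.11  ] [ 52  57  82 113 131 138 135 122 108 104 112 116]
scene 247 323.53 [ 0.1611 -0.1096] [ 60  60  82 115 138 146 149 139 118 108 113 114]
scene 248 323.68 [ 0.1645 -0.1098] [ 73  68  81 105 130 142 148 142 119 107 108 114]
scene 249 324.25 [ 0.168  -0.1091] [ 92  82  72  87 109 135 148 139 118 103 102 106]
scene 250 324.48 [ 0.1714 -0.1092] [103  89  73  72  90 120 141 139 119 106 102 105]
scene 251 324.89 [ 0.1748 -0.1089] [108  94  73  64  72 104 130 133 122 110 101 103]
scene 252 324.3 [ 0.1778 -0.1109] [112 101  84  63  67  90 116 125 117 112 101 101]
scene 253 323.03 [ 0.1804 -0.1145] [115 104  90  71  69  80 103 114 116 110 103  96]
```

```bash
python3 -m handwheel '[[0,-0.004,0,0,0,0,-1],[0,-0.008,0,0,0,0,-1],[0,-0.0115,0,0,0,0,-1],[0,-0.0115,0,0,0,0,-1],[0,-0.0115,0,0,0,0,-1]]'
python3 - <<'E'
import cv2,numpy as np
from plant import eyes
a=eyes.read_camera("scene")[:,:,::-1]; cv2.imwrite("pics/s5.png",a)
b=eyes.read_camera("top")[:,:,::-1]; cv2.imwrite("pics/t5.png",b)
cv2.imwrite("pics/m5.png",np.hstack([cv2.resize(a[235:275,310:340],None,fx=13,fy=13,interpolation=2),cv2.resize(b[125:165,310:340],None,fx=13,fy=13,interpolation=2)]))
E
python3 w.py .055 -.1175 .095
```

```text
time: 21.62
eef_pos: [0.5978, -0.0299, 0.0976]
tcp_rot: [0.038, 0.999, 0.0, -0.0]
contact_force: [-2.1, 1.9, 6.5]
opening: 0.183
finger_force: 51.1
t 21.73 pos [ 0.5978 -0.0299  0.0977] j6 -1.71 open 0.179 F [-2.1  1.1  7.3] grip 51.1
  shift [ 0.0019 -0.008   0.0066] turn [ 0.0001  0.     -0.0005]
```

View pics/m5.png

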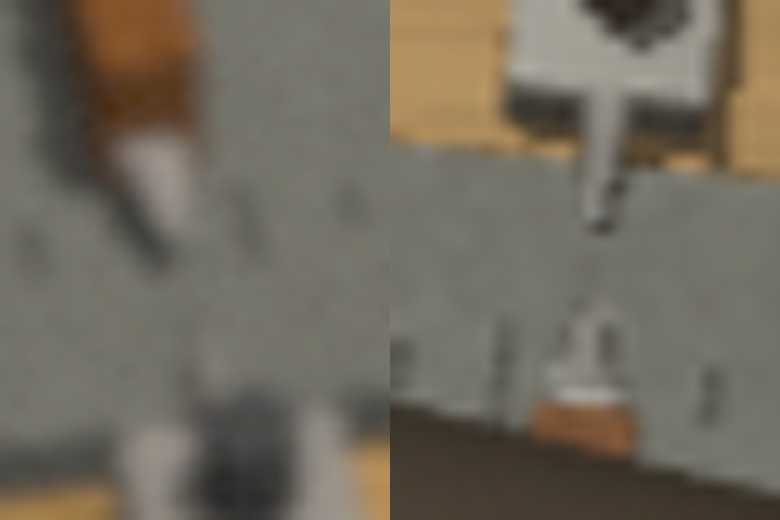

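Run:
```python
from h import *
y=-.0746;R=np.array([[np.cos(y),-np.sin(y)],[np.sin(y),np.cos(y)]]);o=np.array([.5507,.0882])
t=lambda x,y:(310+(x-390+.5)/13-.5,125+(y+.5)/13-.5); s=lambda x,y:(310+(x+.5)/13-.5,235+(y+.5)/13-.5)
for k,n,a,z in(("bar end","top",t(585.5,415),.054),("tip","top",t(593,308),.03),("nose base","top",t(606,110),.024),("nose tip","top",t(600,230),.024),("tip","scene",s(178,240),.03),("ptbase","scene",s(157,140),.045),("nosetip","scene",s(205,350),.024),("nosebase","scene",s(216,385),.024)):
    print(k,n,(R.T@(onz(n,a,z)[:2]-o)).round(4))
```

```text
bar end top [ 0.153  -0.1154]
tip top [ 0.1786 -0.1155]
nose base top [ 0.2189 -0.1147]
nose tip top [ 0.1953 -0.1156]
tip scene [ 0.1805 -0.114 ]
ptbase scene [ 0.1693 -0.1157]
nosetip scene [ 0.2027 -0.1134]
nosebase scene [ 0.2114 -0.1131]
```

Both tips agree to about 0.5 mm: top view -115.5 against -115.2 mm, scene view -114 against -113.3 mm. I'll release the handle, rise and go back to the knob.

```bash
python3 -m handwheel '[[0,0,0,0,0,0,-0.3],[0,0,0,0,0,0,0.4],[0,0,0,0,0,0,1],[0,0,0,0,0,0,1],[0,0,-0.1,0,0,0,1],[0,0,-0.2,0,0,0,1],[0,0,-0.27,0,0,0,1],[0.15,0.015,-0.27,0,0,0,1],[0.28,0.03,-0.27,0,0,0,1],[0.342,0.03,-0.27,0,0,0,1],[0.342,0.03,-0.27,0,0,0,1],[0.342,0.03,-0.27,0,0,0,1]]'
python3 w.py -.083 -.1035 .093
```

```text
time: 23.22
eef_pos: [0.4632, -0.0077, 0.2053]
tcp_rot: [0.038, 0.999, -0.0, 0.001]
contact_force: [0.6, -0.2, 0.2]
opening: 1.001
finger_force: 0.0
t 23.23 pos [ 0.4632 -0.0077  0.2053] j6 -1.73 open 1.001 F [ 0.6 -0.2  0.2] grip 0.0
  shift [ 0.0077 -0.0032  0.2807] turn [-0.0001  0.0005 -0.0004]
```

Run:
```python
from h import *
a=eyes.read_camera("scene")[:,:,::-1]; cv2.imwrite("pics/s6.png",a)
b=eyes.read_camera("top")[:,:,::-1]; cv2.imwrite("pics/t6.png",b)
cv2.imwrite("pics/m6.png",np.hstack([cv2.resize(a[140:290,240:390],None,fx=2.66,fy=2.66,interpolation=2),cv2.resize(b[120:270,240:390],None,fx=2.66,fy=2.66,interpolation=2)]))
```

```text
(no output)
```

View pics/m6.png

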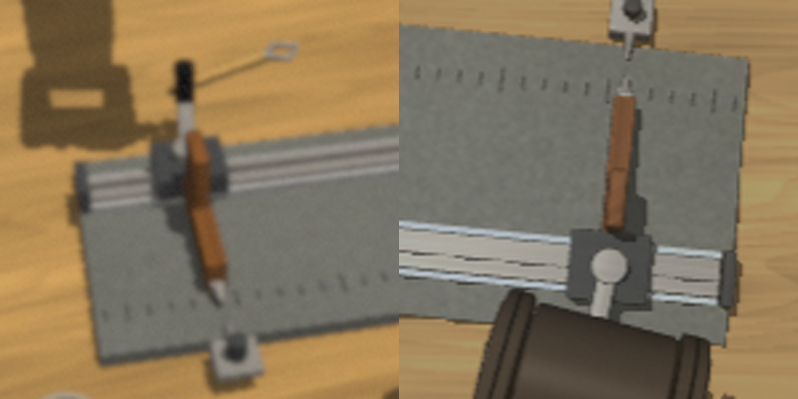

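The fence stayed in line. The knob top is at (184,65) in the left panel, still pointing to the robot. I'll grip it again.

```bash
python3 - <<'E'
from h import *
y=-.0746;R=np.array([[np.cos(y),-np.sin(y)],[np.sin(y),np.cos(y)]]);o=np.array([.5507,.0882])
print((R.T@(onz("scene",(309.0,164.3),.11)[:2]-o)).round(4))
E
python3 -m handwheel '[[0.005,-0.003,0.12,0,0,0,1],[0.005,-0.003,0.22,0,0,0,1],[0.005,-0.003,0.277,0,0,0,1],[0.005,-0.003,0.277,0,0,0,1],[0.005,-0.003,0.277,0,0,0,-1],[0.005,-0.003,0.277,0,0,0,-1],[0.005,-0.003,0.277,0,0,0,-1],[0.005,-0.003,0.277,0,0,0,-1],[0.005,-0.003,0.277,0,0,0,-1],[0.005,-0.003,0.277,0,0,0,-1],[0.005,-0.003,0.277,0,0,0,-1],[0.005,-0.003,0.277,0,0,0,-1]]' 40
python3 w.py .001 -.030 .094
```

```text
[-0.0781 -0.1032]
time: 24.82
eef_pos: [0.4607, -0.0086, 0.0949]
tcp_rot: [0.038, 0.999, -0.0, 0.001]
contact_force: [-1.2, 0.8, 6.1]
opening: 0.243
finger_force: 39.0
t 24.82 pos [ 0.4607 -0.0086  0.0949] j6 -1.73 open 0.243 F [-1.2  0.8  6.1] grip 39.0
  shift [-0.2086  0.1834  0.0023] turn [-0.0001  0.0003 -0.0003]
```

```bash
python3 -m handwheel '[[-0.006,0.029,0,0,0,0.045,-1],[-0.017,0.059,0,0,0,0.092,-1],[-0.032,0.087,0,0,0,0.14,-1],[-0.051,0.1125,0,0,0,0.188,-1],[-0.074,0.135,0,0,0,0.2355,-1],[-0.0995,0.1535,0,0,0,0.283,-1],[-0.128,0.168,0,0,0,0.331,-1],[-0.158,0.178,0,0,0,0.379,-1],[-0.1895,0.184,0,0,0,0.4265,-1],[-0.211,0.185,0,0,0,0.458,-1],[-0.222,0.185,0,0,0,0.474,-1],[-0.222,0.185,0,0,0,0.474,-1]]'
python3 w.py .001 -.030 .094 x
```

```text
time: 26.32
eef_pos: [0.5511, 0.0589, 0.0949]
tcp_rot: [0.704, 0.71, -0.004, -0.004]
contact_force: [-15.7, 0.5, 16.5]
opening: 0.246
finger_force: 41.3
t 26.32 pos [0.5511 0.0589 0.0949] j6 -0.08 open 0.246 F [-15.7   0.5  16.5] grip 41.3
  shift [-0.0016 -0.004   0.0022] turn [-0.0037  0.0002  0.0263]
```

The knob is back at its locked position and pressing on the stop. I'll release, rise and check.

```bash
python3 -m handwheel '[[0,-0.006,0,0,0,0,-1],[0,-0.006,0,0,0,0,-0.3],[0,-0.006,0,0,0,0,0.4],[0,-0.006,0,0,0,0,1],[0,-0.006,0,0,0,0,1],[0,-0.006,-0.1,0,0,0,1],[0,-0.006,-0.25,0,0,0,1],[0,-0.006,-0.4,0,0,0,1],[0.2,-0.1,-0.45,0,0,0,1],[0.35,-0.25,-0.45,0,0,0,1],[0.45,-0.35,-0.45,0,0,0,1],[0.45,-0.35,-0.45,0,0,0,1]]'
python3 - <<'E'
from h import *
a=eyes.read_camera("scene")[:,:,::-1]; cv2.imwrite("pics/s7.png",a)
b=eyes.read_camera("top")[:,:,::-1]; cv2.imwrite("pics/t7.png",b)
p=np.hstack([cv2.resize(a[140:290,240:390],None,fx=2.66,fy=2.66,interpolation=2),cv2.resize(b[120:270,240:390],None,fx=2.66,fy=2.66,interpolation=2)])
p[-200:,-200:]=0; c=cv2.resize(b[128:163,310:340],(170,198),interpolation=2); p[-198:,-170:]=c
cv2.imwrite("pics/m7.png",p)
E
```

```text
time: 27.82
eef_pos: [0.4114, 0.2392, 0.2741]
tcp_rot: [0.705, 0.71, 0.0, -0.0]
contact_force: [0.2, 0.5, -0.2]
opening: 0.999
finger_force: 0.0
```

View pics/m7.png

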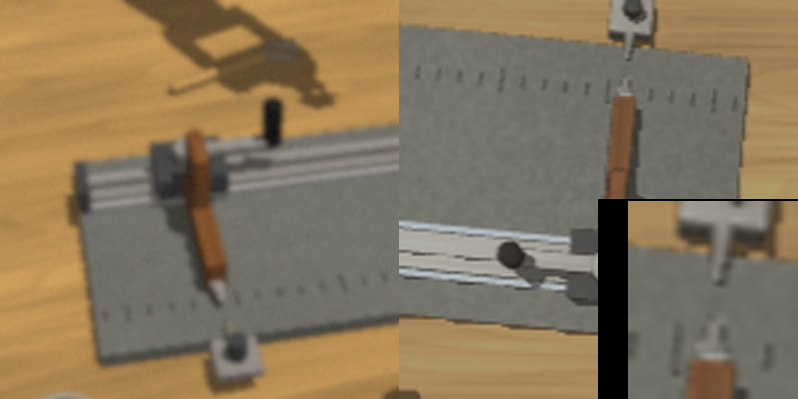

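The lever is locked along the rail, with the knob top at (511,247), and the tips still line up. I'll check the numbers.

Run:
```python
from h import *
y=-.0746;R=np.array([[np.cos(y),-np.sin(y)],[np.sin(y),np.cos(y)]]);o=np.array([.5507,.0882])
print((R.T@(onz("top",(281.9,212.7),.11)[:2]-o)).round(4),"start read .0028")
f=lambda n:cv2.cvtColor(cv2.imread(n),cv2.COLOR_BGR2GRAY).astype(np.float32)
for k,a,b in(("t6-t7",f("pics/t6.png")[146:168,314:336],f("pics/t7.png")[146:168,314:336]),("t5-t7 idx",f("pics/t5.png")[120:142,316:338],f("pics/t7.png")[120:142,316:338])): print(k,cv2.phaseCorrelate(a,b))
# bar centre in t7 at rows near end: brown mask
h=cv2.cvtColor(cv2.imread("pics/t7.png"),cv2.COLOR_BGR2HSV)
for r in(157,160,165,170):
    m=np.where((h[r,310:340,1]>110))[0]+310; print(r,m.min(),m.max(),(R.T@(onz("top",(m.mean(),r),.054)[:2]-o)).round(4))
```

```text
[ 0.006 -0.031] start read .0028
t6-t7 ((0.03371621211034359, -0.005383656184644536), 0.9969283901154995)
t5-t7 idx ((0.013484805811541989, -0.04073560893309214), 1.0002054756300316)
157 321 328 [ 0.1517 -0.1154]
160 321 327 [ 0.1443 -0.1148]
165 320 327 [ 0.1321 -0.1147]
170 320 327 [ 0.12   -0.1158]
```

```bash
python3 -c "
from plant import ctrl; print(ctrl.sign_off())"
```

```text
the job is handed in; nothing more can be done
None
```

I handed the job in after about 28 s: the tumbler stands upright on the bat, the fence is locked with its tip within about 0.5 mm of the index pointer by camera measurement, and the jar was not touched.

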